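Clip on the scale and hold the mirror for the bench camera

ROBOT

A 7-joint arm with a two-finger parallel gripper is mounted at the origin on a cart in front of the work surface, level with it; the furniture and walls round the work are solid. World frame = base frame: x ahead of the robot, y to its left, z up, the work surface at z = 0. Lengths are in m, angles in rad, forces in N, time in s.
With the tool pointing down it reaches from about 0.4 to 0.85 m from the base axis. Payload 4.5 kg.
Tool frame: the origin (TCP) lies midway between the tips of the shut fingers; the grasp point (between the pads) lies 19 mm behind it (r.grip_point_offset is the distance from the TCP to the grasp point, in m); z points along the fingers, y is the line along which they close (so a half turn about z gives the same grasp; the last joint's range is limited). The gripper opens to 88 mm and grips with 3 to 60 N. Pads are 18 mm wide; open, the fingers measure 123 mm over their backs; the gripper's body (75 mm by 187 mm) begins 45 mm behind the grasp point.
Start: joints at [1.191, 0.689, -0.195, 1.565, 0.157, 0.902, -0.215], TCP at [0.251, -0.572, 0.239] pointing down, gripper open.
Joint ranges: [-3.01, 3.01], [-0.46, 2.08], [-1.47, 1.51], [0.13, 2.56], [-1, 4.14], [0.04, 2.09], [-2.66, 2.66]. Speed limits (rad/s): [2.57, 2.57, 3.14, 3.14, 3.14, 3.14, 3.14].

INTERFACE

Orientations are given as a unit quaternion [x, y, z, w].
In Python, from plant import r, optics gives the robot as it stands.
- The arm moves only by the shell command python3 -m pendant 'ROWS' [OPENING] [FORCE]. ROWS is JSON, a list of rows, each a list of 6 numbers: the shift along the tool's x, y, z as a fraction of full scale, then the turn, a rotation vector about the tool's x, y, z as a fraction of full scale. A call has 1 to 5 rows; each row shifts and turns the commanded pose from where the row before left it, along the tool's axes as they then stand; what a row does not reach is not made up. Full scale, the value 1, is 0.025 m for a shift and pi rad for a turn. A row lasts 1/12 s, in which the tool goes at most 41.7 mm and 7.16 degrees, less where a joint would pass 70% of its speed; a pose out of reach is approached as far as the arm can. A call with a number of a shift or a turn outside -1 to 1 is refused whole. A call with a gripper value outside its range is refused whole. OPENING is the opening, from -1 (shut) to 1 (fully open), set as the call begins (- or left out, the last holds). The fingers move at their own pace and stop on an object; FORCE is the grip in N (left out, the last holds). Time passes only in rows, so rows that do not move let the fingers close. It gives the time, the measured TCP pose, the force, the opening and the grip force at its end, in the units of the state.
- r.get_state(): the state, without advancing time (a new reading comes with each control period).
- optics.snapshot(name): name is "scene" or "top" or "wrist"; returns (picture, depth): 384x512x3 uint8, blue, green, red; 384x512 float32, m along the optical axis (not along the pixel's ray), 0 where there is no reading.
- optics.calibration(name): a dict with "vfov" (degrees; the focal length in pixels is half the picture's height over the tangent of half this angle, whatever the lens; pixels are square), "cx", "cy" (the principal point, pixels), "cam_to_world" (4x4, takes a point from camera to world coordinates); the wrist camera has in their place "tool_from_camera" (4x4, takes a point from camera to tool coordinates, whose origin is the TCP and whose axes are the flange's). Camera axes: x right, y up, looking along -z (the intrinsics and any distortion apply to the point x, -y, -z); pixel columns grow to the right and rows downward; lengths in m; the calibration is good to about 2 mm. The wrist camera is an equidistant fisheye: a pixel r from the principal point sees the ray r / f radians off the axis. A picture is of the moment at which its call begins: read the wrist's pose just before it. calibration takes no time and is no camera call.
- r.finish_job(): hands the job in; it is judged then, once.
The state is a dict: "clock": time; "q": joint angles; "qd": joint speeds; "joint_torque": joint torques, N m; "tool_pos": TCP position; "eef_rot": TCP orientation; "contact_force": force on the tool from outside, world axes, zero at the start; "moment": the same for the moment, N m; "opening": opening from 0.0 (shut) to 1.0 (fully open); "finger_force": force on a finger pad.
Only numpy, scipy, OpenCV 4.12 (cv2) and the standard library are available. Lean on these libraries where they do the work, as an engineer would, in place of code of your own. Each camera call takes 0.05 s, during which the arm holds its last target. There are 200 camera calls.

TASK

Take the clip-on scale off the accessory rest by squeezing it open, and release it onto the top edge of the model holder's back plate, pushed right down on the edge, over the empty half beside the stone cast and with its scale side to the front, the side on which the cast stands. Then lift the two-sided mirror out of the rest by its black grip and hold it upright and level with the lens, in the bench camera's line of sight and straight in front of the scale, turned so that the camera sees the scale square-on in the mirror. Finish while holding the mirror still there, clear of everything else, and leave the cast, the tooth card, the jar and the denture where they are.

Things in the scene. Friction and masses are not known exactly. Their poses are not given: they have to be found in the camera images.
- accessory_rest: Fixed grey plastic block, 86 x 196 mm, 30 mm high; origin under its centre, x across, y along it, z up. At y = +48 mm is a slot (6 mm across x, 66 mm along y, 22 mm deep) in which the mirror stands. At y = -48 mm an aluminium tongue, 5 mm thick (x 0 to 5 mm), 60 mm wide, stands up to z = 85 mm; the clip starts on its top edge, scale on the -x side.
- scale_clip: Loose sprung clip with a scale, 65 g. Origin on the inner face of its 3 mm front arm, mid-width, at the level of the edge it sits on; x from scale to lever, y along the edge, z up. Below z = 0 the arm is the white scale plate, 40 mm wide, to z = -42 mm; above it is a handle, 24 mm wide, to z = 51 mm. Cheeks (x 0 to 15 mm, undersides at z = 0) rest on the edge when pushed right down.
- clip_grip (a point): Grip point of the clip: x +9.5, y 0, z +45 mm in the clip's axes, midway between the handles' black pads (z 25 to 51 mm, 24 mm wide) when squeezed. Grip from above, fingers closing along x: 40 mm over the pads on an edge, 31 mm and parallel when squeezed to the stop (about 8 N; grip with 20 to 40 N). Squeezed, the jaw stands 12 mm behind the front arm: lower it with the edge midway in that gap.
- clip_lever (a joint): Hinge of the clip's sprung rear lever: 0 shut, about 0.16 on a 5 mm edge, 0.42 squeezed to its stop. Its rubber jaw presses 16 mm below the edge with about 6 N.
- scale (a point): Centre of the scale plate's outer face, 20 mm below the clipped edge, at x = -3 mm of the clip; axes as the clip's, so the scale looks along -x.
- model_holder: Fixed holder: grey foot 118 x 176 mm, 8 mm thick, with an upright aluminium back plate 5 mm thick (x 0 to 5 mm), 160 mm wide (y -80 to +80), top edge at z = 85 mm. Origin at bench level under the middle of the plate's front face; the front looks along -x, z up. The cast stands before the half with y < 0; the half with y > 0 is empty, its middle at y = +40 mm.
- mirror: Loose two-sided polished steel mirror, 100 g. Origin at the centre of the mirror plate (4 mm thick in x, 64 mm wide in y, 60 mm high in z); both faces (+x, -x) are mirrors. Above the plate a black grip, 14 mm thick in x, 26 mm wide in y, z 35 to 85 mm: grip from above at about z = 62 mm, best with fingers closing along x. It stands upright in the rest's slot, its lower 22 mm inside.
- bench_camera: Fixed small camera on a round foot with a post, about 120 mm long and 117 mm high; its lens looks along its -x, level, 64 mm above the bench. Origin at bench level.
- lens (a point): Centre of the front of the camera's lens hood, 64 mm above the bench; axes as bench_camera, so the line of sight runs along -x from here.
- stone_cast: Pale blue-white stone jaw cast, 60 x 71 x 41 mm, loose on the holder's foot; origin under its centre. Leave it.
- tooth_card: Small dark card of teeth, 21 x 74 x 10 mm, lying on the bench; origin under its centre. Bystander.
- vaseline_jar: White jar with a blue lid, 48 mm across, 40 mm high; origin under its centre. Bystander.
- denture: Pink denture, 51 x 60 x 20 mm, lying on the bench; origin under its centre. Bystander.

How it is judged:
On the way, in this order (a step that is already met when the one before it is completed fails the run):
1. the clip sits released on the back plate's edge over the empty half, scale to the front (x of scale_clip in the frame of model_holder between -0.003 and 0.003 m and y of scale_clip in the frame of model_holder between 0.02 and 0.06 m and z of scale_clip in the frame of model_holder below 0.091 m and x of scale in the frame of model_holder below -0.001 m and angle between scale_clip's own z axis and vertical below 0.09 rad and value of joint clip_lever below 0.24 rad and contact force between scale_clip and model_holder above 2 N and contact force between the fingers and scale_clip below 0.1 N), for 0.3 s.
2. the mirror is lifted out of the rest in the fingers (z of mirror in the frame of accessory_rest above 0.062 m and contact force between the fingers and mirror above 1 N and contact force between mirror and accessory_rest below 0.05 N), for 0.2 s.
At the end, for the whole second after the job is handed in: Clip seated (6 mm), upright and gripping the plate's edge 20-60 mm along the empty half. Mirror held still and clear, upright (5 deg), >45 mm up, centre within 15 mm of the lens line and of the line out from the scale, one face at 45 deg (+-7) to both lines (x of scale_clip in the frame of model_holder between -0.003 and 0.003 m and y of scale_clip in the frame of model_holder between 0.02 and 0.06 m and z of scale_clip in the frame of model_holder below 0.091 m and x of scale in the frame of model_holder below -0.001 m and angle between each of scale_clip, mirror's own z axis and vertical below 0.09 rad and value of joint clip_lever below 0.24 rad and contact force between scale_clip and model_holder above 2 N and contact force between the fingers and mirror above 1 N and contact force between mirror and accessory_rest below 0.05 N and contact force between mirror and model_holder below 0.05 N and contact force between mirror and scale_clip below 0.05 N and contact force between mirror and stone_cast below 0.05 N and contact force between mirror and tooth_card below 0.05 N and contact force between mirror and vaseline_jar below 0.05 N and contact force between mirror and denture below 0.05 N and contact force between mirror and bench_camera below 0.05 N and height (world z) of mirror above 0.045 m and linear speed of mirror below 0.02 m/s and angular speed of mirror below 0.2 rad/s and y of mirror in the frame of lens between -0.015 and 0.015 m and z of mirror in the frame of lens between -0.015 and 0.015 m and x of mirror in the frame of lens below -0.1 m and y of mirror in the frame of scale between -0.015 and 0.015 m and x of mirror in the frame of scale below -0.05 m and angle between the x axis of mirror and the x axis of lens, either way round between 0.663 and 0.907 rad and angle between the x axis of mirror and the x axis of scale, either way round between 0.663 and 0.907 rad and ((x of lens in the frame of mirror above 0.05 m and x of scale in the frame of mirror above 0.02 m) or (x of lens in the frame of mirror below -0.05 m and x of scale in the frame of mirror below -0.02 m))); the arm keeps its last pose, push and grip.
It fails at once if the stone cast is shifted more than 10 mm (distance of stone_cast from where it was at the start of the episode above 0.01 m).
It fails at once if a bystander is shifted more than 15 mm (distance of any of tooth_card, vaseline_jar, denture from where it was at the start of the episode above 0.015 m).
It also fails if it takes over 54 s, if anything falls off the work surface, if the arm or the gripper's body presses on something with over 40 N, if the wrist force passes 120 N, or if a joint passes its speed limit or range.

## Working session

There is one attempt and no reset: what is moved stays moved. The work goes in short steps, Python scripts to look and compute and a shell command to move; the robot and the scene stay as the last step left them, time stands still between calls to the robot, and variables do not carry over. Pictures are saved under pics/ and viewed, at most 10 in all, crops included, and the job is handed in when it is done.

```bash
ls; mkdir -p pics; python3 - <<'E'
from plant import r, optics
import cv2,numpy as np
for n in("scene","top"):
    im,d=optics.snapshot(n); cv2.imwrite(f"pics/{n}0.png",im); np.save(f"pics/{n}0.npy",d)
    c=optics.calibration(n); print(n,c)
print(optics.calibration("wrist"))
s=r.get_state();print({k:np.round(v,3) for k,v in s.items()}, r.grip_point_offset)
E
```

```text
pics
scene {'vfov': 46.70813700115376, 'cx': 255.70166781285974, 'cy': 179.1148875605208, 'cam_to_world': array([[-0.76162992,  0.42265833, -0.4912024 , -0.15811152],
       [-0.64765536, -0.52164419,  0.55536463,  0.67503699],
       [-0.02150339,  0.74111219,  0.67103676,  1.07125608],
       [ 0.        ,  0.        ,  0.        ,  1.        ]])}
top {'vfov': 47.14846066710062, 'cx': 256.31712695829765, 'cy': 191.62431335266447, 'cam_to_world': array([[-0.02778797,  0.99783201, -0.05965821,  0.44181869],
       [-0.99956978, -0.02829757, -0.00771402, -0.09592148],
       [-0.00938548,  0.05941819,  0.99818906,  1.24643749],
       [ 0.        ,  0.        ,  0.        ,  1.        ]])}
{'vfov': 65.70646984690485, 'cx': 255.77316343306344, 'cy': 186.0938840525144, 'tool_from_camera': array([[ 7.51810918e-04,  9.64966322e-01,  2.62372696e-01,
         6.78063904e-02],
       [ 9.99999717e-01, -7.27743968e-04, -1.88900317e-04,
        -6.78891484e-04],
       [ 8.65770259e-06,  2.62372764e-01, -9.64966597e-01,
        -1.46849682e-01],
       [ 0.00000000e+00,  0.00000000e+00,  0.00000000e+00,
         1.00000000e+00]])}
{'clock': np.float64(0.1), 'q': array([ 1.191,  0.69 , -0.195,  1.566,  0.157,  0.903, -0.215]), 'qd': array([ 0.001, -0.002, -0.001, -0.003,  0.001, -0.   ,  0.001]), 'joint_torque': array([-3.0000e-03, -5.2850e+01, -1.2710e+00, -1.5384e+01, -5.3000e-02,
        2.0000e-03,  0.0000e+00]), 'tool_pos': array([ 0.251, -0.572,  0.238]), 'eef_rot': array([ 0.979,  0.205, -0.   , -0.001]), 'contact_force': array([-0.318,  0.095, -0.269]), 'moment': array([ 0.027, -0.03 ,  0.061]), 'finger_force': np.float64(0.0), 'opening': np.float64(0.997)} 0.0187
```

View pics/scene0.png

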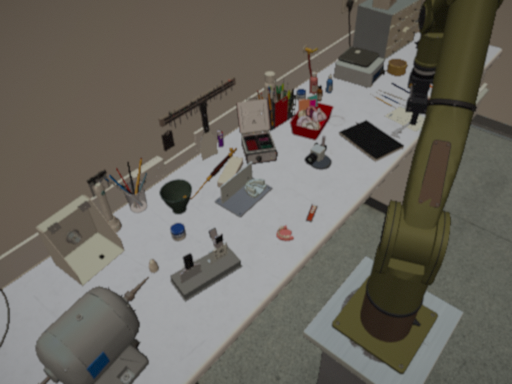

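View pics/top0.png

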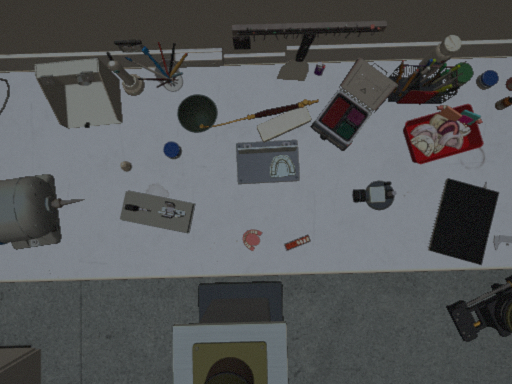

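The scene view shows the rest near (205,270) and the top view shows it at (157,211), with the black mirror grip at (138,208) and the clip at (175,211). In the top view the holder is at (268,162) with the cast on its right half. The camera is at (378,194) with its lens facing left, and the denture, card and jar are at (252,239), (297,242) and (172,150).

```bash
cat > h.py <<'E'
import numpy as np,cv2
from plant import r,optics
from scipy.spatial.transform import Rotation as R
def cloud(n,d):
    c=optics.calibration(n);f=192/np.tan(np.radians(c["vfov"]/2))
    v,u=np.mgrid[:384,:512]
    P=np.stack([(u-c["cx"])/f*d,-(v-c["cy"])/f*d,-d],-1)
    T=c["cam_to_world"];return P@T[:3,:3].T+T[:3,3]
def project(n,X):
    c=optics.calibration(n);f=192/np.tan(np.radians(c["vfov"]/2));T=c["cam_to_world"]
    p=(np.atleast_2d(X)-T[:3,3])@T[:3,:3];return np.c_[c["cx"]+f*p[:,0]/-p[:,2],c["cy"]-f*p[:,1]/-p[:,2]]
def wray(uv,s):  # wrist rays in world
    c=optics.calibration("wrist");f=192/np.tan(np.radians(c["vfov"]/2))
    d=np.atleast_2d(uv)-[c["cx"],c["cy"]];rr=np.hypot(*d.T)+1e-9;t=rr/f
    k=np.c_[d[:,0]/rr*np.sin(t),-d[:,1]/rr*np.sin(t),-np.cos(t)]
    T=c["tool_from_camera"];W=R.from_quat(s["eef_rot"]).as_matrix()
    return np.array(s["tool_pos"])+W@T[:3,3], k@T[:3,:3].T@W.T
def onplane(uv,s,z):
    o,k=wray(uv,s);return o+k*((z-o[2])/k[:,2])[:,None]
def wcloud(d,s):
    v,u=np.mgrid[:384,:512];uv=np.c_[u.ravel(),v.ravel()]
    o,k=wray(uv,s);c=optics.calibration("wrist");W=R.from_quat(s["eef_rot"]).as_matrix()
    ax=-(W@c["tool_from_camera"][:3,2]);return (o+k*(d.ravel()/(k@ax))[:,None]).reshape(384,512,3)
E
python3 - <<'E'
from h import *
d=np.load("pics/top0.npy");P=cloud("top",d);im=cv2.imread("pics/top0.png")
def box(u0,v0,u1,v1,z0,z1,name):
    Q=P[v0:v1,u0:u1].reshape(-1,3);Q=Q[(Q[:,2]>z0)&(Q[:,2]<z1)]
    if len(Q)<3: print(name,len(Q));return
    (c,sz,a)=cv2.minAreaRect(Q[:,:2].astype(np.float32))
    print(name,len(Q),np.round(c,4),np.round(sz,4),round(a,2),"z",np.round(np.percentile(Q[:,2],[5,50,95]),4))
box(110,180,205,240,.02,.036,"rest")
box(110,180,205,240,.045,.2,"rest tall")
box(120,195,150,225,.05,.2,"mirror")
box(155,195,195,225,.05,.2,"clip/tongue")
box(230,130,305,190,.003,.013,"foot")
box(230,130,305,160,.07,.1,"plate")
box(260,150,302,190,.02,.065,"cast")
box(350,175,400,215,.003,.2,"cam")
box(350,175,400,215,.1,.2,"camtop")
box(235,225,268,255,.004,.05,"denture");box(280,230,316,255,.004,.05,"card");box(160,138,186,164,.02,.08,"jar");box(180,90,222,140,.01,.3,"bowl")
box(230,90,325,145,.006,.3,"stuff behind holder")
box(180,140,235,190,-.02,.02,"bench")
cv2.imwrite("pics/crop.png",np.vstack([cv2.resize(im[180:240,110:210],None,fx=5,fy=5,interpolation=2),cv2.resize(im[130:190,220:320],None,fx=5,fy=5,interpolation=2)]))
E
```

```text
rest 1594 [0.4681 0.1925] [0.1912 0.0802] 77.2 z [0.0275 0.0314 0.0349]
rest tall 303 [0.4722 0.1924] [0.1548 0.0406] 88.38 z [0.0681 0.1055 0.1363]
mirror 103 [0.4787 0.2386] [0.0628 0.015 ] 77.14 z [0.0678 0.1197 0.1262]
clip/tongue 199 [0.4708 0.1446] [0.0592 0.0406] 88.38 z [0.0734 0.104  0.1373]
foot 2067 [ 0.6069 -0.1191] [0.2109 0.1691] 88.36 z [0.0035 0.0084 0.0121]
plate 161 [ 0.6291 -0.1197] [0.0059 0.1576] 1.65 z [0.074  0.0851 0.0901]
cast 385 [ 0.5916 -0.1496] [0.0734 0.098 ] 1.28 z [0.0216 0.0331 0.0485]
cam 1113 [ 0.4987 -0.4175] [0.1432 0.1102] 88.4 z [0.0034 0.0652 0.0888]
camtop 24 [ 0.4964 -0.4393] [0.0101 0.0101] 84.84 z [0.1036 0.1173 0.1215]
denture 351 [ 0.3819 -0.0677] [0.0898 0.0811] 88.42 z [0.0044 0.0097 0.019 ]
card 258 [ 0.3713 -0.1979] [0.0983 0.0671] 88.4 z [0.0042 0.0064 0.0124]
jar 241 [0.6386 0.1453] [0.0458 0.0448] 64.54 z [0.028  0.0407 0.0451]
bowl 1205 [0.7259 0.0633] [0.1028 0.1044] 11.67 z [0.0157 0.0546 0.0909]
stuff behind holder 2006 [ 0.7268 -0.1511] [0.2682 0.1576] 88.3 z [0.0075 0.0324 0.0563]
bench 2731 [0.5983 0.0525] [0.1557 0.142 ] 88.56 z [-0.0027  0.0013  0.0054]
```

View pics/crop.png

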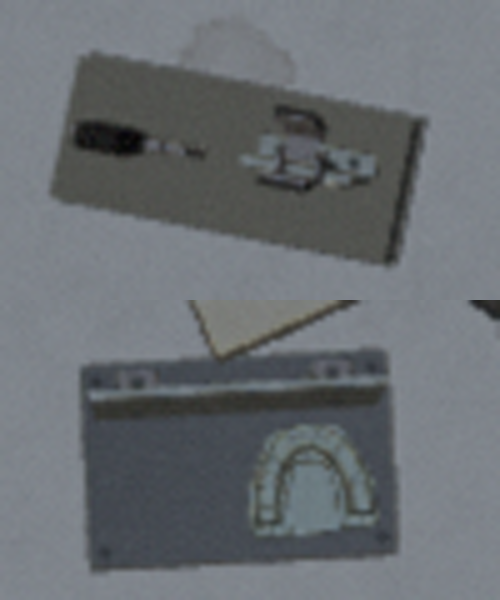

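The wrist view will refine the measurements. First I rotate so that the fingers close along the rest's x axis, then travel over the clip.

```bash

python3 -m pendant '[[0.5,0.5,0,0,0,-0.037],[0.5,0.5,0,0,0,-0.037],[0.5,0.5,0,0,0,-0.037],[0.5,0.5,0,0,0,-0.037],[0,0,0,0,0,0]]' 
python3 -m pendant '[[0,0,0,0,0,-0.037],[0,0,0,0,0,-0.037],[0,0,0,0,0,-0.037],[0,0,0,0,0,-0.037],[0,0,0,0,0,0]]' 
python3 - <<'E'
from h import *
s=r.get_state();W=R.from_quat(s["eef_rot"]).as_matrix();print(np.degrees(np.arctan2(W[1,1],W[0,1])),W.T@(np.array([.467,.144,.235])-s["tool_pos"])*40,s["q"])
E
```

```text
clock: 0.52
tool_pos: [0.3246, -0.5845, 0.2381]
eef_rot: [0.903, 0.429, 0.002, 0.0]
contact_force: [0.6, 1.4, 0.2]
opening: 1.0
finger_force: 0.0
clock: 0.93
tool_pos: [0.3184, -0.586, 0.2382]
eef_rot: [0.783, 0.622, -0.0, -0.001]
contact_force: [-0.0, 0.4, -0.9]
opening: 1.0
finger_force: 0.0
-13.069584853010136 [29.7865343  -0.81118739  0.14768632] [ 1.22776204  0.77450812 -0.44434006  1.41660709  0.35832528  1.03250852
  0.48143082]
```

```bash

python3 -m pendant '[[1,0.8,0,0,0,0],[1,0.8,0,0,0,0],[1,0.8,0,0,0,0],[1,0.8,0,0,0,0],[1,0.8,0,0,0,0]]' |grep tool_pos
python3 -m pendant '[[1,0,0,0,0,0],[1,0,0,0,0,0],[1,0,0,0,0,0],[1,0,0,0,0,0],[1,0,0,0,0,0]]' |grep tool_pos
python3 -m pendant '[[1,0,0,0,0,0],[1,0,0,0,0,0],[1,0,0,0,0,0],[1,0,0,0,0,0],[1,0,0,0,0,0]]' |grep tool_pos
python3 -m pendant '[[1,-0.2,0,0,0,0],[1,-0.2,0,0,0,0],[1,-0.2,0,0,0,0],[1,-0.2,0,0,0,0],[1,-0.2,0,0,0,0]]' |grep tool_pos
python3 -m pendant '[[1,-0.4,0,0,0,0],[1,-0.4,0,0,0,0],[1,-0.4,0,0,0,0],[1,-0.4,0,0,0,0],[1,-0.4,0,0,0,0]]' |grep tool_pos
python3 - <<'E'
from h import *
s=r.get_state();W=R.from_quat(s["eef_rot"]).as_matrix();print(np.degrees(np.arctan2(W[1,1],W[0,1])),W.T@(np.array([.467,.144,.235])-s["tool_pos"])*40,s["q"])
im,d=optics.snapshot("wrist");cv2.imwrite("pics/w1.png",im)
E
```

```text
tool_pos: [0.4456, -0.4859, 0.2386]
tool_pos: [0.4729, -0.3641, 0.2386]
tool_pos: [0.5012, -0.2426, 0.2387]
tool_pos: [0.505, -0.1153, 0.2387]
tool_pos: [0.4844, 0.0177, 0.2388]
-13.433563236442996 [ 4.75197761 -1.84907595  0.14725715] [ 0.12694576  0.52796894 -0.39772357  1.97093517  0.30810147  0.70136749
 -0.6942042 ]
```

```bash

python3 -m pendant '[[1,-0.45,0,0,0,0],[1,-0.45,0,0,0,0],[1,-0.45,0,0,0,0],[0.7,-0.45,0,0,0,0],[0,0,0,0,0,0]]' |grep tool_pos
python3 - <<'E'
from h import *
s=r.get_state();im,d=optics.snapshot("wrist");cv2.imwrite("pics/w2.png",cv2.resize(im,None,fx=1.5,fy=1.5));np.savez("pics/w2.npz",d=d,im=im,tool_pos=s["tool_pos"],eef_rot=s["eef_rot"])
E
```

```text
tool_pos: [0.4606, 0.1219, 0.2391]
```

View pics/w2.png

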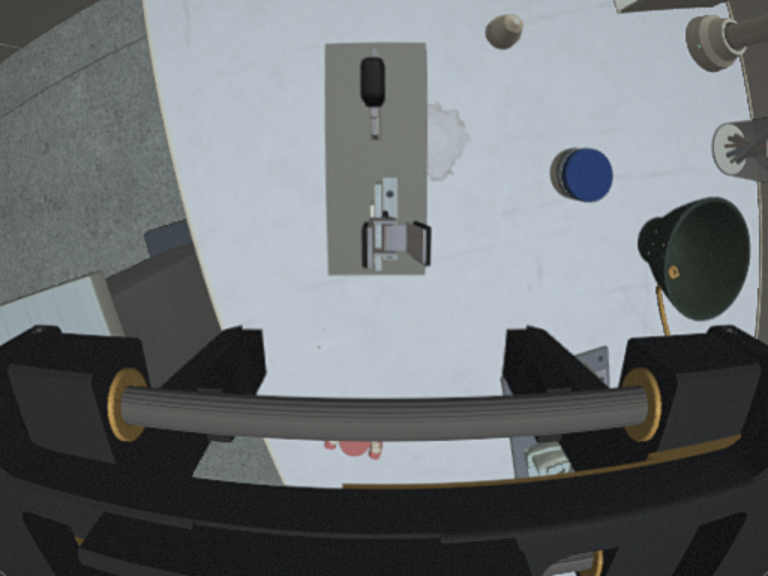

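The wrist view shows the rest from (327,43) to (427,275), with the mirror grip at (372,82). The clip handles are at (365,245) and (428,243), in 1.5x pixels. Next I measure them.

```bash
python3 - <<'E'
from h import *
z=np.load("pics/w2.npz");s=dict(tool_pos=z["tool_pos"],eef_rot=z["eef_rot"]);P=wcloud(z["d"],s);im=z["im"]
def box(u0,v0,u1,v1,z0,z1,name):
    u0,v0,u1,v1=[int(a/1.5) for a in(u0,v0,u1,v1)]
    Q=P[v0:v1,u0:u1].reshape(-1,3);Q=Q[(Q[:,2]>z0)&(Q[:,2]<z1)]
    if len(Q)<3: print(name,len(Q));return
    (c,sz,a)=cv2.minAreaRect(Q[:,:2].astype(np.float32))
    print(name,len(Q),np.round(c,4),np.round(sz,4),round(a,2),"z",np.round(np.percentile(Q[:,2],[5,50,95]),4));return Q
box(300,30,450,290,-.01,.006,"bench")
Q=box(300,20,450,290,.022,.04,"rest")
box(345,40,400,110,.11,.16,"mgrip top")
box(345,170,450,275,.125,.16,"clip tops")
box(355,215,378,275,.12,.16,"front handle");box(403,215,440,275,.12,.16,"lever handle")
box(370,170,400,225,.075,.095,"tongue/cheek")
# rest outline by ray on plane
h=cv2.cvtColor(im,cv2.COLOR_BGR2HSV);m=((P[...,2]>.02)&(P[...,2]<.3)).astype(np.uint8);m[:20]=0;m[190:]=0;m[:,:210]=0;m[:,295:]=0
m=cv2.morphologyEx(m,cv2.MORPH_CLOSE,np.ones((5,5)))
c=max(cv2.findContours(m,0,2)[0],key=cv2.contourArea);X=onplane(c[:,0].astype(float),s,.03)
print(cv2.minAreaRect(X[:,:2].astype(np.float32)))
W=R.from_quat(s["eef_rot"]).as_matrix();print(np.degrees(np.arctan2(W[1,1],W[0,1])),np.round(W[:,2],4))
E
```

```text
bench 6748 [0.4689 0.193 ] [0.2327 0.135 ] 76.6 z [-0.0004  0.0009  0.0023]
rest 8421 [0.4696 0.1929] [0.191 0.081] 76.99 z [0.0296 0.0309 0.0325]
mgrip top 445 [0.4793 0.2394] [0.0253 0.0146] 77.12 z [0.1169 0.1231 0.1248]
clip tops 429 [0.4714 0.1397] [0.0239 0.0401] 77.44 z [0.1268 0.1331 0.1377]
front handle 217 [0.4549 0.1434] [0.0239 0.0062] 77.86 z [0.1308 0.1367 0.1379]
lever handle 260 [0.487  0.1363] [0.0239 0.008 ] 78.54 z [0.1219 0.1314 0.1331]
tongue/cheek 160 [0.4645 0.1615] [0.0153 0.0259] 11.75 z [0.084  0.086  0.0933]
((0.47133269906044006, 0.19283835589885712), (0.19129230082035065, 0.08431756496429443), 77.4431381225586)
-12.923773611068677 [-0.      0.0028 -1.    ]
```

```bash

python3 -m pendant '[[0.79,0.08,0,0,0,0],[0,0,1,0,0,0],[0,0,1,0,0,0],[0,0,1,0,0,0],[0,0,0.6,0,0,0]]' |grep tool_pos
python3 -m pendant '[[0,0,0.8,0,0,0],[0,0,0.5,0,0,0],[0,0,0.2,0,0,0],[0,0,0,0,0,0],[0,0,0,0,0,0]]' 
python3 - <<'E'
from h import *
s=r.get_state();W=R.from_quat(s["eef_rot"]).as_matrix();print(W.T@(np.array([.4668,.1407,.1113])-s["tool_pos"])*40)
E
```

```text
tool_pos: [0.4681, 0.1335, 0.1467]
clock: 4.37
tool_pos: [0.469, 0.1353, 0.1115]
eef_rot: [0.784, 0.621, -0.0, 0.0]
contact_force: [-0.2, -0.5, 0.0]
opening: 0.999
finger_force: 0.0
[ 0.19023467 -0.13463236  0.0074052 ]
```

```bash

python3 -m pendant '[[0.2,-0.14,0,0,0,0],[0,0,0,0,0,0],[0,0,0,0,0,0],[0,0,0,0,0,0]]' |grep tool_pos
python3 -m pendant '[[0,0,0,0,0,0],[0,0,0,0,0,0],[0,0,0,0,0,0],[0,0,0,0,0,0],[0,0,0,0,0,0]]' -1 30
python3 -m pendant '[[0,0,0,0,0,0],[0,0,0,0,0,0],[0,0,0,0,0,0],[0,0,0,0,0,0],[0,0,0,0,0,0]]' 
python3 - <<'E'
from h import *
s=r.get_state();print(s["opening"]*88,s["finger_force"],s["contact_force"])
E
```

```text
tool_pos: [0.4665, 0.1422, 0.1118]
clock: 5.12
tool_pos: [0.4662, 0.142, 0.1112]
eef_rot: [0.783, 0.622, -0.0, 0.0]
contact_force: [-0.2, 0.1, -0.4]
opening: 0.649
finger_force: 0.0
clock: 5.53
tool_pos: [0.4669, 0.1423, 0.112]
eef_rot: [0.783, 0.622, 0.001, 0.0]
contact_force: [0.0, -0.1, 7.4]
opening: 0.353
finger_force: 30.0
31.104623620584395 30.00086758285761 [ 0.04961034 -0.07246486  7.37522782]
```

```bash

python3 -m pendant '[[0,-0.14,0,0,0,0],[0,0,-0.3,0,0,0],[0,0,-0.6,0,0,0],[0,0,-1,0,0,0],[0,0,-1,0,0,0]]' 
python3 -m pendant '[[0,0,-1,0,0,0],[0,0,-1,0,0,0],[0,0,0,0,0,0]]' 
python3 - <<'E'
from h import *
s=r.get_state();im,d=optics.snapshot("wrist");cv2.imwrite("pics/w3.png",cv2.resize(im,None,fx=1.5,fy=1.5));np.savez("pics/w3.npz",d=d,im=im,tool_pos=s["tool_pos"],eef_rot=s["eef_rot"])
im,d=optics.snapshot("scene");cv2.imwrite("pics/s3.png",im)
E
```

```text
clock: 5.95
tool_pos: [0.4614, 0.1425, 0.1842]
eef_rot: [0.782, 0.623, -0.002, -0.001]
contact_force: [1.5, -0.4, -0.5]
opening: 0.351
finger_force: 30.0
clock: 6.2
tool_pos: [0.4643, 0.1439, 0.2377]
eef_rot: [0.783, 0.622, 0.003, 0.001]
contact_force: [-0.2, 0.0, -0.2]
opening: 0.355
finger_force: 30.0
```

View pics/w3.png

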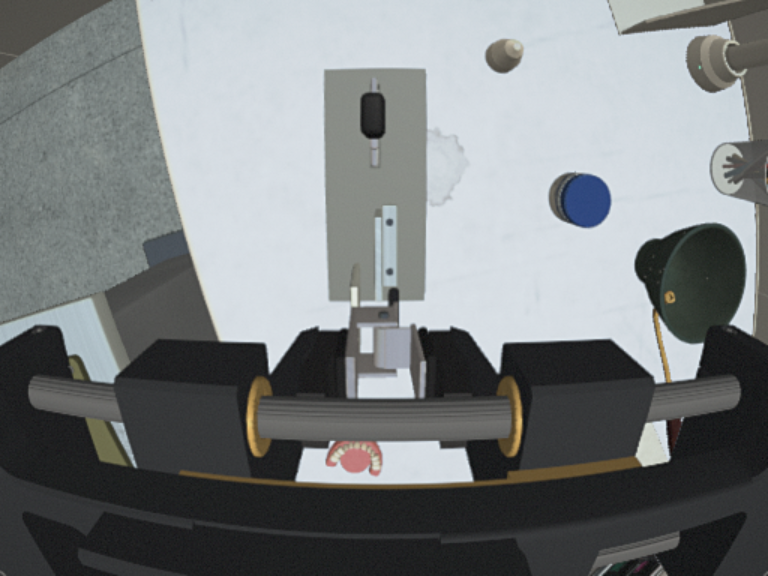

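The clip is held between the pads at about (385,365), scale on the left, and the tongue is bare. Next I move to where the wrist camera sees the holder plate.

```bash

python3 -m pendant '[[0,0,0,0,0,-0.027],[0,0,0,0,0,-0.027],[0,0,0,0,0,-0.027],[-0.8,0.4,0,0,0,0],[-1,0.5,0,0,0,0]]' |grep tool_pos
python3 -m pendant '[[-1,0.5,0,0,0,0],[-1,0.5,0,0,0,0],[-1,0.5,0,0,0,0],[-1,0.5,0,0,0,0],[-1,0.5,0,0,0,0]]' |grep tool_pos
python3 -m pendant '[[-1,0.5,0,0,0,0],[-1,0.5,0,0,0,0],[-1,0.5,0,0,0,0],[-1,0.5,0,0,0,0],[-0.7,0.4,0,0,0,0]]' |grep tool_pos
python3 -m pendant '[[0,0,0,0,0,0],[0,0,0,0,0,0],[0,0,0,0,0,0]]' |egrep "tool|eef"
python3 - <<'E'
from h import *
s=r.get_state();im,d=optics.snapshot("wrist");cv2.imwrite("pics/w4.png",cv2.resize(im,None,fx=1.5,fy=1.5));np.savez("pics/w4.npz",d=d,im=im,tool_pos=s["tool_pos"],eef_rot=s["eef_rot"])
E
```

```text
tool_pos: [0.4847, 0.1, 0.2323]
tool_pos: [0.5514, -0.0262, 0.2318]
tool_pos: [0.6148, -0.1437, 0.2312]
tool_pos: [0.6144, -0.1391, 0.2322]
eef_rot: [0.697, 0.717, -0.001, -0.002]
```

View pics/w4.png

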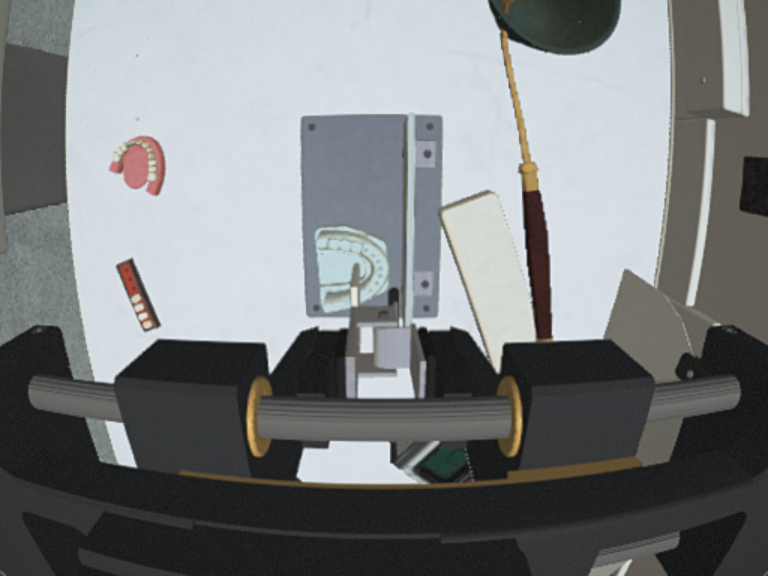

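The view shows the plate's top edge as a line at u≈410, v 115 to 330, with the cast at (350,265) and the empty half above it. The bystanders are clear of the path.

```bash
python3 - <<'E'
from h import *
z=np.load("pics/w4.npz");s=dict(tool_pos=z["tool_pos"],eef_rot=z["eef_rot"]);P=wcloud(z["d"],s)
W=R.from_quat(s["eef_rot"]).as_matrix();print("tooly",np.degrees(np.arctan2(W[1,1],W[0,1])),np.round(W[:,2],4))
m=(P[...,2]>.075)&(P[...,2]<.097);m[:,:255]=0;m[:,290:]=0;m[185:]=0;m[:65]=0
Q=P[m];c,sz,a=cv2.minAreaRect(Q[:,:2].astype(np.float32));print(len(Q),c,sz,a,np.median(Q[:,2]))
# edge line from colour rays onto z=.085
v,u=np.nonzero(m);X=onplane(np.c_[u,v].astype(float),s,.085)
for y0 in np.arange(X[:,1].min(),X[:,1].max(),.02):
    k=(X[:,1]>=y0)&(X[:,1]<y0+.02)
    if k.sum()>4:print(round(X[k,1].mean(),3),np.round([X[k,0].min(),np.median(X[k,0]),X[k,0].max()],4),k.sum())
print("ymax",X[:,1].max())
# foot outline
m2=(P[...,2]>.004)&(P[...,2]<.013);m2[:,:195]=0;m2[:,300:]=0;m2[190:]=0;m2[:60]=0
m2=cv2.morphologyEx(m2.astype(np.uint8),cv2.MORPH_OPEN,np.ones((3,3)));k=P[m2>0];
cc=max(cv2.findContours(m2,0,2)[0],key=cv2.contourArea);Y=onplane(cc[:,0].astype(float),s,.008)
print("foot ymax",Y[:,1].max(),"x",Y[:,0].min(),Y[:,0].max())
# held clip in tool frame
T=(P-s["tool_pos"])@W
m3=(T[...,2]<.05)&(T[...,2]>-.03)&(np.abs(T[...,1])<.03)&(np.abs(T[...,0])<.04);m3[:,:225]=0;m3[:,290:]=0
t=T[m3];
for lo,hi in((-.03,-.01),(-.01,.01),(.01,.02),(.02,.03),(.03,.05)):
    q=t[(t[:,2]>=lo)&(t[:,2]<hi)]
    if len(q)>5:print(lo,len(q),"x",np.round(np.percentile(q[:,0],[2,50,98]),4),"y",np.round(np.percentile(q[:,1],[2,50,98]),4))
E
```

```text
tooly 1.6645784321528398 [-0.0033  0.0016 -1.    ]
598 (0.6302239298820496, -0.0936288833618164) (0.005232711788266897, 0.10888849198818207) 1.351921796798706 0.08559113650783584
-0.138 [0.6283 0.6309 0.6338] 110
-0.118 [0.6275 0.6306 0.6333] 110
-0.098 [0.6278 0.6301 0.6327] 101
-0.078 [0.627  0.6297 0.6327] 122
-0.058 [0.6265 0.6293 0.6319] 115
-0.043 [0.6271 0.6291 0.6311] 40
ymax -0.039163091706666944
foot ymax -0.031039275394608566 x 0.5417046075615208 0.6296606544172669
-0.03 1009 x [-0.0067  0.0057  0.011 ] y [-0.0141  0.0106  0.0159]
-0.01 1277 x [-0.0121  0.0019  0.0109] y [-0.014   0.0027  0.0156]
0.01 368 x [-0.0114  0.0053  0.0118] y [-0.0124 -0.0043  0.0044]
0.02 219 x [-0.0112  0.0099  0.0182] y [-0.0135 -0.0095  0.0035]
0.03 169 x [-0.0143  0.0087  0.0184] y [-0.0142  0.0038  0.0066]
```

```bash

python3 -m pendant '[[0.9,0.3,0,0,0,0],[0.9,0.3,0,0,0,0],[0.64,0.22,0,0,0,0],[0,0,0.7,0,0,0],[0,0,0.7,0,0,0]]' |grep tool_pos
python3 -m pendant '[[0,0,0.7,0,0,0],[0,0,0.4,0,0,0],[0,0,0,0,0,0],[0,0,0,0,0,0]]' |egrep "tool|eef"
python3 - <<'E'
from h import *
s=r.get_state();W=R.from_quat(s["eef_rot"]).as_matrix();print(W.T@(np.array([.6332,-.0775,.112])-s["tool_pos"])*40,np.degrees(np.arctan2(W[1,1],W[0,1])))
E
```

```text
tool_pos: [0.635, -0.0748, 0.1994]
tool_pos: [0.6341, -0.0782, 0.1711]
eef_rot: [0.697, 0.717, -0.0, -0.0]
[ 0.02880164 -0.03125577  2.36540345] 1.6418812658507627
```

```bash

python3 -m pendant '[[0.03,-0.03,0.5,0,0,0],[0,0,0.6,0,0,0],[0,0,0.5,0,0,0],[0,0,0.2,0,0,0],[0,0,0,0,0,0]]' |egrep "tool|forc"
python3 -m pendant '[[0,0,0.2,0,0,0],[0,0,0.2,0,0,0],[0,0,0,0,0,0],[0,0,0,0,0,0]]' |egrep "tool|forc"
python3 - <<'E'
from h import *
s=r.get_state();im,d=optics.snapshot("wrist");cv2.imwrite("pics/w5.png",cv2.resize(im[80:300,140:370],None,fx=2.6,fy=2.6))
E
```

```text
tool_pos: [0.6331, -0.0783, 0.1255]
contact_force: [-0.6, 0.3, -0.5]
finger_force: 29.8
tool_pos: [0.6337, -0.0784, 0.1162]
contact_force: [-0.4, 0.4, -0.4]
finger_force: 30.0
```

View pics/w5.png

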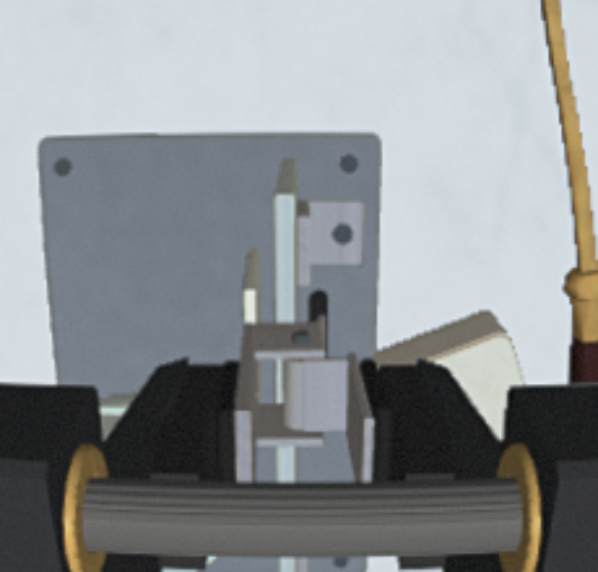

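The plate edge (u 275–297) lies between the scale plate (ends at 258) and the rubber jaw (from 310), with no contact yet. I keep lowering until it seats.

```bash

python3 -m pendant '[[0,0,0.13,0,0,0],[0,0,0,0,0,0],[0,0,0,0,0,0]]' |egrep "tool|forc"
python3 -m pendant '[[0,0,0.05,0,0,0],[0,0,0,0,0,0],[0,0,0,0,0,0]]' |egrep "tool|forc"
python3 -m pendant '[[0,0,0.06,0,0,0],[0,0,0,0,0,0],[0,0,0,0,0,0]]' |egrep "tool|forc"
```

```text
tool_pos: [0.6336, -0.0784, 0.1129]
contact_force: [0.5, 0.7, -0.8]
finger_force: 30.0
tool_pos: [0.6339, -0.0783, 0.1123]
contact_force: [-0.0, 0.5, 4.1]
finger_force: 30.0
tool_pos: [0.634, -0.0782, 0.112]
contact_force: [-2.8, -0.4, 11.8]
finger_force: 30.0
```

```bash

python3 -m pendant '[[0,0.08,0,0,0,0],[0,0.06,0,0,0,0],[0,0,0,0,0,0],[0,0,0,0,0,0]]' |egrep "tool|forc"
python3 -m pendant '[[0,0,0,0,0,0],[0,0,0,0,0,0],[0,0,0,0,0,0],[0,0,0,0,0,0],[0,0,0,0,0,0]]' 0.5 |egrep "tool|forc|open"
python3 -m pendant '[[0,-0.1,0,0,0,0],[0,0,0,0,0,0],[0,0,0,0,0,0],[0,0,0,0,0,0],[0,0,0,0,0,0]]' 0.8 |egrep "tool|forc|open"
```

```text
tool_pos: [0.6346, -0.0782, 0.1117]
contact_force: [-9.1, -0.2, 17.3]
finger_force: 30.0
tool_pos: [0.6373, -0.0782, 0.1099]
contact_force: [0.5, 0.8, 0.2]
opening: 0.707
finger_force: 0.0
tool_pos: [0.6347, -0.0783, 0.1102]
contact_force: [-0.1, -1.0, -0.4]
opening: 0.9
finger_force: 0.0
```

```bash

python3 -m pendant '[[0,0,-0.4,0,0,0],[0,0,-1,0,0,0],[0,0,-1,0,0,0],[0,0,-1,0,0,0],[0,0,-1,0,0,0]]' 1 |egrep "tool|forc"
python3 -m pendant '[[-1,0,-0.8,0,0,0],[-1,0,0,0,0,0],[-0.5,0,0,0,0,0],[0,0,0,0,0,0]]' |egrep "tool|forc"
python3 - <<'E'
from h import *
s=r.get_state();im,d=optics.snapshot("wrist");cv2.imwrite("pics/w6.png",cv2.resize(im[60:260,160:360],None,fx=3,fy=3));P=wcloud(d,s)
m=(P[...,2]>.12)&(P[...,2]<.145)&(abs(P[...,0]-.635)<.04)&(abs(P[...,1]+.08)<.03)
Q=P[m];print(cv2.minAreaRect(Q[:,:2].astype(np.float32)),np.percentile(Q[:,2],[5,50,95]))
k=Q[:,0]<.63;print("front",Q[k].mean(0),cv2.minAreaRect(Q[k,:2].astype(np.float32)),np.percentile(Q[k,2],[50,95]));print("lever",Q[~k].mean(0),np.percentile(Q[~k,2],[50,95]))
m=(P[...,2]>.078)&(P[...,2]<.092)&(abs(P[...,0]-.63)<.02)&(P[...,1]>-.056)&(P[...,1]<-.035);print("edge",np.median(P[m],0),m.sum())
E
```

```text
tool_pos: [0.6347, -0.0782, 0.2222]
contact_force: [1.4, -0.2, -0.4]
finger_force: 0.0
tool_pos: [0.6358, -0.1457, 0.2402]
contact_force: [-1.0, -0.5, -0.1]
finger_force: 0.0
((0.641350507736206, -0.07992630451917648), (0.03982933610677719, 0.02380288392305374), 2.0269594192504883) [0.12272199 0.13246573 0.13733224]
front [ 0.6246049  -0.07985844  0.13570343] ((0.6246013641357422, -0.08052165806293488), (0.006403004284948111, 0.023765897378325462), 1.1928441524505615) [0.13635082 0.13755485]
lever [ 0.65718478 -0.07960916  0.12923805] [0.13115153 0.13307093]
edge [ 0.62911863 -0.04758313  0.08550463] 83
```

View pics/w6.png

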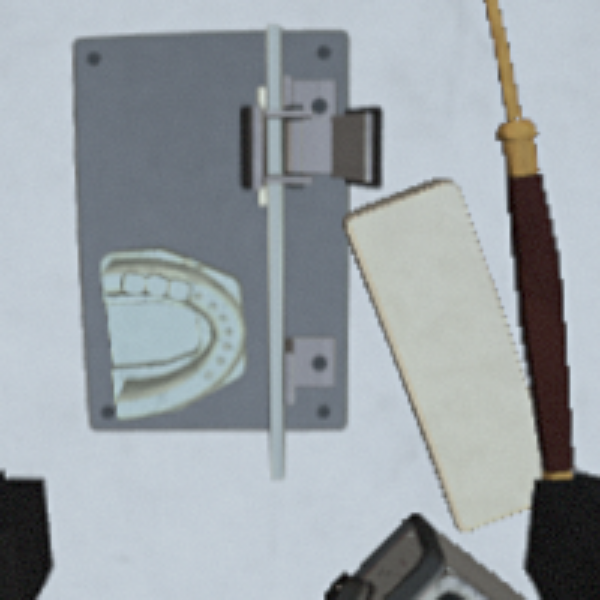

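The clip sits on the edge at (265,150) with the same handle geometry and height as on the rest, so it is seated, and the cast has not moved. Next is a close look at the bench camera to get its line of sight.

```bash

python3 -m pendant '[[-1,-0.4,0,0,0,0],[-1,-0.4,0,0,0,0],[-1,-0.4,0,0,0,0],[-1,-0.4,0,0,0,0],[-1,-0.4,0,0,0,0]]' |egrep "tool|forc"
python3 -m pendant '[[-1,-0.4,0,0,0,0],[-1,-0.4,0,0,0,0],[-1,-0.4,0,0,0,0],[-1,-0.4,0,0,0,0],[-1,-0.4,0,0,0,0]]' |egrep "tool|forc"
python3 -m pendant '[[-1,-0.4,0,0,0,0],[-1,-0.4,0,0,0,0],[-1,-0.4,0,0,0,0],[0,0,0,0,0,0],[0,0,0,0,0,0]]' |egrep "tool|forc|clock"
python3 - <<'E'
from h import *
s=r.get_state();im,d=optics.snapshot("wrist");np.savez("pics/w7.npz",d=d,im=im,tool_pos=s["tool_pos"],eef_rot=s["eef_rot"]);cv2.imwrite("pics/w7.png",cv2.resize(im,None,fx=1.5,fy=1.5))
E
```

```text
tool_pos: [0.5895, -0.2651, 0.2394]
contact_force: [-0.1, -0.3, 0.3]
finger_force: 0.0
tool_pos: [0.5435, -0.3916, 0.2394]
contact_force: [0.8, -0.1, -0.4]
finger_force: 0.0
clock: 13.37
tool_pos: [0.5151, -0.4686, 0.239]
contact_force: [1.1, 0.6, -0.7]
finger_force: 0.0
```

View pics/w7.png

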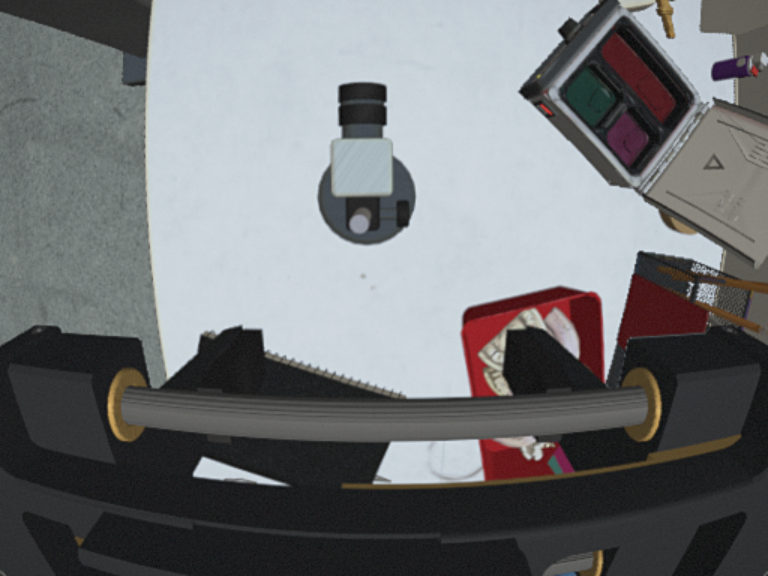

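The camera is seen from above: the lens hood is at (362,100) pointing up the picture, the pale body at (362,167) and the foot at (366,198).

```bash
python3 - <<'E'
from h import *
z=np.load("pics/w7.npz");s=dict(tool_pos=z["tool_pos"],eef_rot=z["eef_rot"]);P=wcloud(z["d"],s)
W=R.from_quat(s["eef_rot"]).as_matrix();print("tooly",np.degrees(np.arctan2(W[1,1],W[0,1])))
B=P[45:170,205:275].reshape(-1,3)
hi=B[(B[:,2]>.06)&(B[:,2]<.105)]
print("y range",hi[:,1].min(),hi[:,1].max())
for y0 in np.arange(-.44,-.33,.008):
    q=hi[(hi[:,1]>=y0)&(hi[:,1]<y0+.008)]
    if len(q)>8: print(round(y0+.004,3),"xext",np.round([q[:,0].min(),q[:,0].max(),(q[:,0].min()+q[:,0].max())/2,np.median(q[q[:,2]>q[:,2].max()-.003,0])],4),"zmax",round(np.percentile(q[:,2],98),4))
body=P[95:128,218:264].reshape(-1,3);body=body[(body[:,2]>.075)];print("body",cv2.minAreaRect(body[:,:2].astype(np.float32)),np.median(body[:,2]))
ft=B[(B[:,2]>.003)&(B[:,2]<.02)];print("foot",cv2.minEnclosingCircle(ft[:,:2].astype(np.float32)))
E
```

```text
tooly 1.5041184853972993
y range -0.450617324161029 -0.34615123994695973
-0.436 xext [0.4881 0.5317 0.5099 0.4968] zmax 0.1013
-0.428 xext [0.4808 0.5315 0.5061 0.4849] zmax 0.0847
-0.42 xext [0.4773 0.5183 0.4978 0.4981] zmax 0.0872
-0.412 xext [0.4773 0.5181 0.4977 0.499 ] zmax 0.0873
-0.404 xext [0.4773 0.5178 0.4975 0.4977] zmax 0.0874
-0.396 xext [0.4772 0.5176 0.4974 0.4975] zmax 0.0873
-0.388 xext [0.4769 0.5174 0.4971 0.4983] zmax 0.0868
-0.38 xext [0.4825 0.5111 0.4968 0.4969] zmax 0.0808
-0.372 xext [0.4799 0.514  0.4969 0.4968] zmax 0.0828
-0.364 xext [0.4802 0.5138 0.497  0.4975] zmax 0.0831
-0.356 xext [0.4794 0.5135 0.4965 0.4964] zmax 0.0827
-0.348 xext [0.4798 0.5134 0.4966 0.4962] zmax 0.083
body ((0.4974900484085083, -0.40436819195747375), (0.04085827246308327, 0.03273551166057587), 1.046451449394226) 0.0857371948796693
foot ((0.4958837330341339, -0.3985961079597473), 0.08283369243144989)
```

```bash

python3 -m pendant '[[0,0,0,0,0,0.027],[0,0,0,0,0,0.027],[0,0,0,0,0,0.026],[1,-0.28,0,0,0,0],[1,-0.28,0,0,0,0]]' 1|egrep "tool|eef"
python3 -m pendant '[[1,-0.28,0,0,0,0],[1,-0.28,0,0,0,0],[1,-0.28,0,0,0,0],[1,-0.28,0,0,0,0],[1,-0.28,0,0,0,0]]' |egrep "tool"
python3 -m pendant '[[1,-0.28,0,0,0,0],[1,-0.28,0,0,0,0],[1,-0.28,0,0,0,0],[1,-0.28,0,0,0,0],[1,-0.28,0,0,0,0]]' |egrep "tool"
python3 -m pendant '[[1,-0.28,0,0,0,0],[1,-0.28,0,0,0,0],[1,-0.28,0,0,0,0],[1,-0.28,0,0,0,0],[1,-0.28,0,0,0,0]]' |egrep "tool"
python3 -m pendant '[[1,-0.28,0,0,0,0],[1,-0.28,0,0,0,0],[1,-0.28,0,0,0,0],[1,-0.28,0,0,0,0],[1,-0.28,0,0,0,0]]' |egrep "tool"
python3 -m pendant '[[1,-0.28,0,0,0,0],[1,-0.28,0,0,0,0],[1,-0.28,0,0,0,0],[0,0,0,0,0,0],[0,0,0,0,0,0]]' |egrep "tool|clock"
python3 - <<'E'
from h import *
s=r.get_state();W=R.from_quat(s["eef_rot"]).as_matrix();print(W.T@(np.array([.4793,.2395,.0813])-s["tool_pos"])*40,np.degrees(np.arctan2(W[1,1],W[0,1])),s["q"])
E
```

```text
tool_pos: [0.5138, -0.4146, 0.2397]
eef_rot: [0.781, 0.624, 0.001, -0.001]
tool_pos: [0.507, -0.2828, 0.2403]
tool_pos: [0.4998, -0.1534, 0.2403]
tool_pos: [0.4925, -0.0241, 0.2403]
tool_pos: [0.4854, 0.1053, 0.2403]
clock: 15.92
tool_pos: [0.4814, 0.1829, 0.2403]
[ 2.18372273 -0.55664271  6.36194495] -12.397935269940191 [-0.19475998  0.56386378 -0.40598969  1.8850802   0.3101006   0.75472698
 -0.98899613]
```

```bash

python3 -m pendant '[[1,-0.28,0,0,0,0.003],[1,-0.28,0,0,0,0],[0.2,0,0,0,0,0],[0,0,0.9,0,0,0],[0,0,0.9,0,0,0]]' |egrep "tool"
python3 -m pendant '[[0,0,0.6,0,0,0],[0,0,0.6,0,0,0],[0,0,0,0,0,0],[0,0,0,0,0,0]]' |egrep "tool|clock"
python3 - <<'E'
from h import *
s=r.get_state();W=R.from_quat(s["eef_rot"]).as_matrix();print(W.T@(np.array([.4793,.2395,.0813])-s["tool_pos"])*40,np.degrees(np.arctan2(W[1,1],W[0,1])),W[:,2])
E
```

```text
tool_pos: [0.4826, 0.2362, 0.1956]
clock: 16.67
tool_pos: [0.4816, 0.2347, 0.1649]
[ 0.17030737 -0.12976182  3.34216971] -13.378838690441185 [-0.00187951 -0.0015752  -0.99999699]
```

```bash

python3 -m pendant '[[0.17,-0.13,0.8,0,0,-0.002],[0,0,0.9,0,0,0],[0,0,0.9,0,0,0],[0,0,0.5,0,0,0],[0,0,0.24,0,0,0]]' |egrep "tool|force"
python3 -m pendant '[[0,0,0,0,0,0],[0,0,0,0,0,0],[0,0,0,0,0,0]]' |egrep "tool|force"
python3 - <<'E'
from h import *
s=r.get_state();W=R.from_quat(s["eef_rot"]).as_matrix();print(W.T@(np.array([.4793,.2395,.0813])-s["tool_pos"])*40,np.degrees(np.arctan2(W[1,1],W[0,1])))
E
```

```text
tool_pos: [0.48, 0.2402, 0.0812]
contact_force: [-0.0, 0.0, -0.0]
finger_force: 0.0
tool_pos: [0.481, 0.2411, 0.083]
contact_force: [-0.9, 0.3, 0.2]
finger_force: 0.0
[-0.07590547 -0.05238016  0.0660758 ] -13.02559782833066
```

```bash

python3 -m pendant '[[-0.07,-0.05,0.06,0,0,0],[0,0,0,0,0,0],[0,0,0,0,0,0],[0,0,0,0,0,0],[0,0,0,0,0,0]]' -1 30|egrep "tool|force|open"
python3 -m pendant '[[0,0,0,0,0,0],[0,0,0,0,0,0],[0,0,0,0,0,0],[0,0,0,0,0,0],[0,0,0,0,0,0]]'|egrep "tool|force|open"
python3 -m pendant '[[0,0,0,0,0,0],[0,0,0,0,0,0],[0,0,0,0,0,0]]'|egrep "tool|force|open"
```

```text
tool_pos: [0.4787, 0.2393, 0.0804]
contact_force: [0.3, 0.0, -0.7]
opening: 0.646
finger_force: 0.0
tool_pos: [0.4786, 0.2392, 0.0802]
contact_force: [0.2, -0.3, 0.3]
opening: 0.269
finger_force: 0.0
tool_pos: [0.4789, 0.2391, 0.0802]
contact_force: [1.2, -1.2, -0.8]
opening: 0.157
finger_force: 30.0
```

```bash

python3 -m pendant '[[0,0,-0.3,0,0,0],[0,0,-0.5,0,0,0],[0,0,-0.6,0,0,0],[0,0,-0.8,0,0,0],[0,0,-0.8,0,0,0]]' |egrep "tool|force|open"
python3 -m pendant '[[0,0,-0.8,0,0,0],[0,0,-0.8,0,0,0],[0,0,0,0,0,0],[0,0,0,0,0,0],[0,0,0,0,0,0]]'|egrep "tool|force|open"
python3 - <<'E'
from h import *
s=r.get_state();W=R.from_quat(s["eef_rot"]).as_matrix();print(W.T@(np.array([.492,-.083,.2])-s["tool_pos"])*40,np.degrees(np.arctan2(W[1,1],W[0,1])))
E
```

```text
tool_pos: [0.4778, 0.239, 0.1561]
contact_force: [0.8, 0.0, -0.7]
opening: 0.157
finger_force: 30.0
tool_pos: [0.478, 0.2388, 0.1947]
contact_force: [-0.0, -0.4, -1.4]
opening: 0.156
finger_force: 30.0
[-12.4136126    3.44454136  -0.19917256] -13.009744574979747
```

```bash

python3 -m pendant '[[-0.7,0.2,0,0,0,0],[-1,0.28,0,0,0,0],[-1,0.28,0,0,0,0],[-1,0.28,0,0,0,0],[-1,0.28,0,0,0,0]]' |egrep "tool"
python3 -m pendant '[[-1,0.28,0,0,0,0],[-1,0.28,0,0,0,0],[-1,0.28,0,0,0,0],[-1,0.28,0,0,0,0],[-1,0.28,0,0,0,0]]' |egrep "tool"
python3 -m pendant '[[-1,0.28,0,0,0,0],[-1,0.28,0,0,0,0],[-0.7,0.2,0,0,0,0],[0,0,0,0,0,0]]' |egrep "tool"
python3 -m pendant '[[0,0,0,0,0,0.034],[0,0,0,0,0,0.034],[0,0,0,0,0,0.034],[0,0,0,0,0,0.034],[0,0,0,0,0,0.034]]' |egrep "tool"
python3 -m pendant '[[0,0,0,0,0,0],[0,0,0,0,0,0],[0,0,0,0,0,0]]' |egrep "tool|force|clock"
python3 - <<'E'
from h import *
s=r.get_state();W=R.from_quat(s["eef_rot"]).as_matrix();print(W.T@(np.array([.492,-.083,.107])-s["tool_pos"])*40,np.degrees(np.arctan2(W[1,1],W[0,1])))
im,d=optics.snapshot("wrist");np.savez("pics/w8.npz",d=d,im=im,tool_pos=s["tool_pos"],eef_rot=s["eef_rot"])
E
```

```text
tool_pos: [0.4832, 0.1159, 0.1939]
tool_pos: [0.4891, -0.0136, 0.194]
tool_pos: [0.4921, -0.0876, 0.1936]
tool_pos: [0.4928, -0.081, 0.1943]
clock: 21.08
tool_pos: [0.4932, -0.0817, 0.1947]
contact_force: [0.0, -0.6, -1.4]
finger_force: 30.0
[-0.07069699  0.00510159  3.50991679] -43.402913208788824
```

```bash

python3 -m pendant '[[-0.07,0,0.7,0,0,0],[0,0,0.8,0,0,0],[0,0,0.8,0,0,0],[0,0,0.7,0,0,0],[0,0,0.5,0,0,0]]' |egrep "tool|force"
python3 -m pendant '[[0,0,0,0,0,0],[0,0,0,0,0,0],[0,0,0,0,0,0],[0,0,0,0,0,0],[0,0,0,0,0,0]]' |egrep "tool|force|clock"
python3 - <<'E'
from h import *
s=r.get_state();W=R.from_quat(s["eef_rot"]).as_matrix();print(W.T@(np.array([.492,-.083,.107])-s["tool_pos"])*40,np.degrees(np.arctan2(W[1,1],W[0,1])),W[:,2],s["qd"])
im,d=optics.snapshot("wrist");P=wcloud(d,s);T=(P-s["tool_pos"])@W
m=(abs(T[...,1])<.012)&(T[...,2]>.02)&(T[...,2]<.085)&(abs(T[...,0])<.05);q=T[m];print(len(q),np.percentile(q,[1,50,99],axis=0).round(4))
im2,d2=optics.snapshot("scene");c=project("scene",[.52,-.1,.06])[0].astype(int)
a=cv2.resize(im2[c[1]-65:c[1]+65,c[0]-85:c[0]+85],None,fx=3,fy=3);b=cv2.resize(im[60:390,100:400],(355,390));cv2.imwrite("pics/f.png",np.hstack([a[:, :440],b]))
E
```

```text
tool_pos: [0.4918, -0.0834, 0.1062]
contact_force: [-0.6, 0.1, -1.3]
finger_force: 30.0
clock: 21.97
tool_pos: [0.493, -0.0838, 0.1086]
contact_force: [-0.2, -0.4, -0.8]
finger_force: 30.0
[-0.00489348 -0.04889946  0.06276993] -43.606088418201246 [ 1.78654188e-03 -1.36322417e-04 -9.99998395e-01] [-0.0025889   0.00056154  0.0043635   0.00342085 -0.00163719 -0.00112067
 -0.00126632]
96 [[ 0.0313 -0.0028  0.021 ]
 [ 0.0327 -0.0003  0.0397]
 [ 0.0331  0.0017  0.0694]]
```

View pics/f.png

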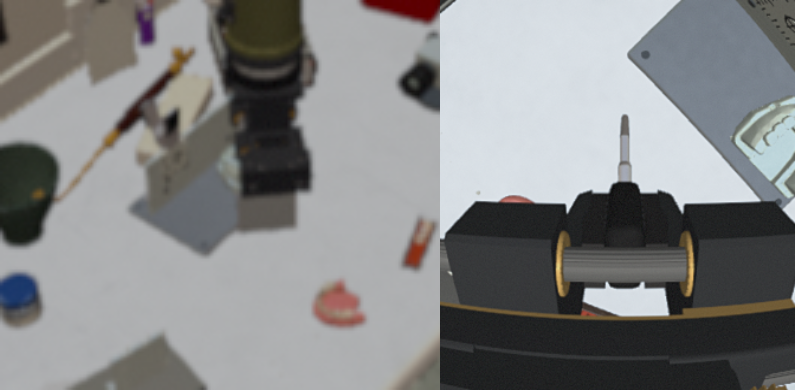

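The mirror stands upright in the fingers at the target, with its plate seen edge-on at (625,150). The clip is on the holder plate at (165,125), and the card and denture are in place.

```bash
python3 -c "
from plant import r
print(r.finish_job())"
```

```text
the job is handed in; nothing more can be done
None
```

I handed the job in at about 22 s: by the wrist-camera and pose readings the clip is seated on the plate edge over the empty half, and the mirror is held upright at lens height, about 45° to both lines. No verdict was returned.

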